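# Fit the missing roller in a bottle roller

### The arm

A 6-joint arm with a two-finger parallel gripper is mounted at the origin on the work surface. World frame = base frame: x ahead of the robot, y to its left, z up, the work surface at z = 0. Lengths are in mm, angles in rad, forces in N, time in s.
With the tool pointing down it reaches from about 375 to 825 mm from the base axis. Payload 5.5 kg.
Tool frame: the origin (TCP) lies on the centre line of the jaws, within the pads' length; the fingertips stand 22 mm ahead of it and the grasp point (between the pads) lies 3 mm ahead of it (env.tcp_to_tips is the distance from the TCP to the fingertips, in mm); z points along the fingers, x is the direction in which the jaws open and shut, and the axes are right-handed (so a half turn about z gives the same grasp; the last joint's range is limited). The gripper opens to 85 mm and grips with 20 to 120 N. Pads are 22 mm wide; open, the fingers measure 114 mm over their backs; the gripper's body (76 mm by 85 mm) begins 54 mm behind the grasp point. The pads swing forward as they close: fully open they stand 13 mm farther back than shut.
Start: joints at [1.158, 0.314, -0.047, 1.21, 0, 1.571], TCP at [240.702, 549.598, 253.299] pointing down, gripper open.
Joint ranges: [-2.67, 2.67], [-0.69, 1.73], [-1.03, 1.25], [-2.08, 2.16], [-1.42, 1.45], [-3.14, 3.14]. Speed limits (rad/s): [2.39, 2.39, 3.01, 3.14, 3.14, 3.14].

### API

Orientations are given as a rotation vector (axis times angle).
In Python, from workcell import env gives the robot as it stands.
- The arm moves only by the tool arm_command, never from a script. Its argument "rows" is a list of rows, each a list of 7 numbers: the shift along the tool's x, y, z in cm, then the turn, a rotation vector about the tool's x, y, z in rad, then the closure, from -1 (fully open) to 1 (shut). In form: [[dx, dy, dz, wx, wy, wz, claw], ...]. A call has exactly 5 rows; each row shifts and turns the commanded pose from where the row before left it, along the tool's axes as they then stand; what a row does not reach is not made up. A row lasts 1/12 s, in which the tool goes at most 41.7 mm and 7.16 degrees, less where a joint would pass 70% of its speed; a pose out of reach is approached as far as the arm can. A call is refused whole if a number of a shift passes 4.17 or a number of a turn 0.125, either way. A call with a gripper value outside its range is refused whole. The fingers move at their own pace and stop on an object; "squeeze" is the grip in N (left out, the last holds). Time passes only in rows, so rows that do not move let the fingers close, or fill a call up. It gives the time, the measured TCP pose, the force and the opening at its end, in the units of the state.
- env.observe(): the state, without advancing time (a new reading comes with each control period).
- env.camera(name): name is "scene" or "top"; returns a dict with "frame" (420x560x3 uint8, blue, green, red), "fov_y" (degrees; the focal length in pixels is half the picture's height over the tangent of half this angle, whatever the lens; pixels are square), "cx", "cy" (the principal point, pixels), "rvec" (rotation vector, rad) and "tvec" (3), from world to camera coordinates, as OpenCV has them. Camera axes: x right, y down, z forward; pixel columns grow to the right and rows downward; lengths in mm; the calibration is good to about 2 mm. A picture is of the moment at which its call begins. There is no depth.
- env.sign_off(): hands the job in, once; it reports no verdict.
The state is a dict: "t": time; "joints": joint angles; "joint_velocities": joint speeds; "joint_torque": joint torques, N m; "ee_pos": TCP position; "tool_rot": TCP orientation; "ft_force": force on the tool from outside, world axes, zero at the start; "wrist_torque": the same for the moment, N m; "grip_width": finger opening in mm.
Only numpy, scipy, OpenCV 4.12 (cv2) and the standard library are available. Lean on these libraries where they do the work, as an engineer would, in place of code of your own. Each camera call takes 0.05 s, during which the arm holds its last target. There are 200 camera calls.

### The job

The bottle roller machine lacks one of its two rollers. Draw the good blue roller (white band) out of its tunnel in the orange rack and fit it in the machine's empty bay: push its brass-pin end under the clear guard against the sprung plate, then, with the spring pressed back, tip the other end down until its steel pin lies fully home in the notch, and let go. Leave the worn black roller, the amber bottle and the tip box alone.

Things in the scene. Friction and masses are not known exactly. Their poses are not given: they have to be found in the camera images.
- roller: Good roller, loose, 0.3 kg: blue barrel 170 mm long, 32 mm diameter, on its axis a 12 mm pin 9 mm long at each end. White band and brass pin: spring end; black band and steel pin: plain end. Origin at barrel centre; x along the axis, spring to plain end (any roll). Starts level in one rack lane, about 55 mm of the spring end out towards the robot, the rest in the tunnel.
- roller_spring_end (a point): On the good roller's axis at the face of the barrel's spring end (white band, brass pin); the pin stands 9 mm beyond.
- roller_plain_end (a point): On the good roller's axis at the face of the barrel's plain end (black band, steel pin); the pin stands 9 mm beyond.
- worn: Worn roller, loose, same size and frame as the good one but black with a red band; it lies in the other lane. Leave it alone.
- rack: Orange rack, fixed, 281 x 140 mm, base 6 mm thick. Origin at table level in the plane of the tunnel mouths, midway between the two lanes; x points into the tunnels, away from the robot; z up. Lanes run along x at y = +42 and -42 mm; the good roller may be in either. Tunnels cover x = 0 to 125 mm, roof top 58 mm above the table, 44 mm wide inside, closed at the back.
- lane_front (a point): On the rack at x = -145 mm, y = 0, 32 mm above the table: the height of a stored roller's axis. Each lane has two thin steel rails, 22 mm wide overall, tops 18 mm above the table, from the tunnel out to here, open above and beside the roller. A roller slides along them, and left on them stays put without rolling off.
- machine: Bottle roller, fixed, white base 170 x 262 mm, 36 mm high. Origin at table level under the middle of the empty bay; z up. The bay axis runs along y, 75 mm above the table. Spring, guard and a tower 118 mm high (inner face y = -108 mm) at the -y end, notched end wall at +y. Open on the far side (+x); a fitted 32 mm roller lies parallel on the robot side, its axis at x = -78 mm.
- guard_edge (a point): Middle of the lower edge of the clear guard, on the machine at x = 0, y = -34 mm, 105 mm above the table. The guard, 4 mm thick, roofs the bay from here back to the tower: over the last 51 mm of the fitted roller, 14 mm above its barrel, so no gripper fits there. Beneath it a slippery V cradle (y = -75 to -55 mm) carries and centres the barrel.
- spring (a joint): Sprung brass plate 32 x 32 mm on the bay axis, facing +y, pressed along -y by the brass pin's tip. Metres: 0 = free (face at machine y = -86 mm), 0.017 = stop, 0.008 with the roller home. 4 N at first touch, 10 N at 0.008, 13 N at 0.013, 16 N at the stop. It springs back, pushing the roller against the end wall.
- seat_spring (a point): On the machine: where the centre of the barrel's spring-end face lies when the roller is home: on the bay axis, y = -85 mm, 75 mm above the table.
- seat_plain (a point): On the machine: where the centre of the barrel's plain-end face lies when home: y = +85 mm, 75 mm above the table, at the inner face of the grey end wall. The wall is 12 mm thick, top 80 mm above the table, with an open V notch for the 12 mm steel pin; the barrel must come down inside the wall (lying on the notch it would be 14 mm too high).
- medium: Amber medium bottle with a blue cap, loose, 66 mm diameter, 160 mm tall, origin at the centre of its foot. Leave it alone.
- tipbox: Tip box, loose, blue below and white above, 88 x 123 x 66 mm high, origin at the centre of its underside. Leave it alone.
There are look-alikes about, which are no part of the job. What is meant by the roller is not purple, and is the smaller of those in its own colour.

How it is judged:
By the outcome, as a careful person would: the job done as asked, in the order asked, and still so for the second after the job is handed in, with the robot touching nothing.
It also fails if it takes over 51 s, if anything falls off the work surface, if the arm or the gripper's body presses on something with over 40 N, if the wrist force passes 120 N, or if a joint passes its speed limit or range.

## Working session

There is one attempt and no reset: what is moved stays moved. The work goes in short steps, Python scripts to look and compute and a tool call to move; the robot and the scene stay as the last step left them, time stands still between calls to the robot, and variables do not carry over. Pictures are saved under pics/ and viewed, about 8 in all and at most 12, crops included, and the job is handed in when it is done.

Besides the shell and the picture viewer there is one more tool, called after "Call:" by a JSON object that holds its "name" and its "arguments", one argument or row to a line. arm_command: Moves the arm, as the interface text tells. Its arguments: {"type":"object","properties":{"rows":{"type":"array","items":{"type":"array","items":{"type":"number"}}},"squeeze":{"type":"number"}},"required":["rows"]}

```bash
mkdir -p pics; ls; cat > h.py <<'E'
import numpy as np, cv2, pickle
from workcell import env
def grab(n,tag):
    c=env.camera(n); cv2.imwrite(f'pics/{tag}.png',c['frame']); pickle.dump(c,open(f'pics/{tag}.pkl','wb')); return c
def load(tag): return pickle.load(open(f'pics/{tag}.pkl','rb'))
def cam(c):
    f=c['frame'].shape[0]/2/np.tan(np.radians(c['fov_y'])/2)
    K=np.array([[f,0,c['cx']],[0,f,c['cy']],[0,0,1]])
    R=cv2.Rodrigues(np.array(c['rvec'],float))[0]; t=np.array(c['tvec'],float).ravel()
    return K,R,t
def ray(c,uv):
    K,R,t=cam(c); d=R.T@np.linalg.inv(K)@np.array([uv[0],uv[1],1.]); return -R.T@t,d/np.linalg.norm(d)
def onz(c,uv,z):
    o,d=ray(c,uv); return o+d*(z-o[2])/d[2]
def proj(c,P):
    K,R,t=cam(c); q=(K@(R@np.atleast_2d(P).T+t[:,None])).T; return q[:,:2]/q[:,2:]
E
python3 - <<'E'
from h import *
for n in('scene','top'):
    c=grab(n,n+'0'); print(n,{k:c[k] for k in c if k!='frame'}, 'campos',ray(c,(0,0))[0])
    big=cv2.resize(c['frame'],(800,600)); cv2.imwrite(f'pics/{n}0b.png',big)
print(env.observe())
E
```

```text
pics
scene {'fov_y': 46.99372404830119, 'cx': 279.7985233038979, 'cy': 205.3395679291476, 'rvec': array([ 1.04580295,  2.52659401, -0.8767381 ]), 'tvec': array([ 391.65311644, -217.71688406, 1980.86392092])} campos [1292.13523522  695.35972394 1404.09261328]
top {'fov_y': 48.40134357813209, 'cx': 282.1667746501373, 'cy': 202.08296595328224, 'rvec': array([ 2.15039076, -2.11872582,  0.20390606]), 'tvec': array([ -44.56876569,  541.82729962, 1307.19182135])} campos [ 303.21832074  -20.43378286 1382.7345247 ]
{'t': 0.1, 'joints': array([ 1.15796912e+00,  3.14141004e-01, -4.79922312e-02,  1.21019719e+00,
       -3.72975984e-05,  1.57081276e+00]), 'joint_velocities': array([-4.83404328e-04, -1.53198101e-03,  3.43613538e-03,  4.36710335e-04,
       -8.00815844e-05, -1.28536796e-04]), 'joint_torque': array([-2.60440302e-04, -5.40766633e+01,  3.40540731e+01,  1.10727010e-02,
       -4.56096916e-05, -1.17625470e-05]), 'ee_pos': array([240.53340008, 549.13853092, 252.52356714]), 'tool_rot': array([ 2.62885663e+00,  1.71850039e+00, -1.98439535e-03]), 'ft_force': array([ 0.16185007, -0.78065958,  0.29059974]), 'wrist_torque': array([0.00088341, 0.00192674, 0.02863432]), 'grip_width': 85.02466360441822}
```

View pics/scene0b.png

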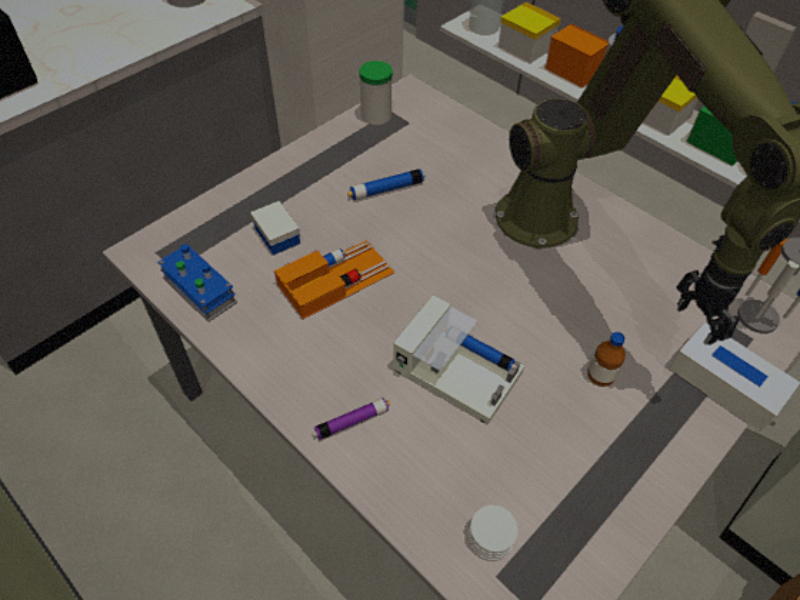

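View pics/top0b.png

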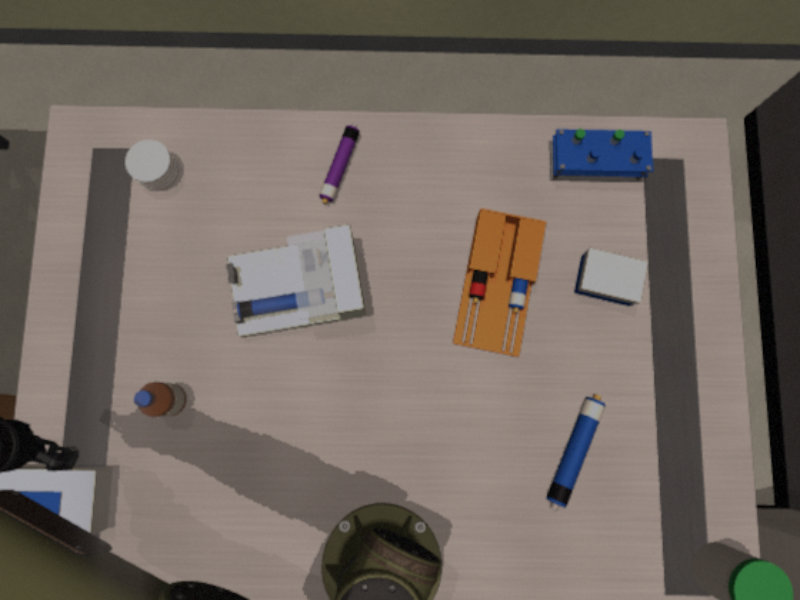

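Top view (800 px scale): the blue candidates are the roller in the rack's right lane with white band (518,292), a larger loose blue roller (577,452) and the one fitted in the machine (268,303). There is also a purple roller (340,163) and the worn black/red one (479,284). By the description I choose the one in the rack at (518,292). I'll check it in a close crop.

```bash
python3 - <<'E'
from h import *
T=load('top0');S=load('scene0')
def crop(c,u,v): 
    im=cv2.convertScaleAbs(c['frame'][v:v+75,u:u+100],alpha=1.4)
    return cv2.resize(im,(400,300),interpolation=cv2.INTER_CUBIC)
o=np.vstack([np.hstack([crop(T,300,140),crop(T,155,155)]),np.hstack([crop(S,185,155),crop(S,270,205)])])
cv2.imwrite('pics/mos.png',o)
hsv=cv2.cvtColor(T['frame'],cv2.COLOR_BGR2HSV)
m=cv2.inRange(hsv,(5,150,60),(18,255,255)); m[:,:300]=0
cs=max(cv2.findContours(cv2.morphologyEx(m,cv2.MORPH_CLOSE,np.ones((7,7))),0,1)[0],key=cv2.contourArea)
print(cv2.approxPolyDP(cs,4,True)[:,0].tolist(), cv2.minAreaRect(cs))
E
```

```text
[[337, 146], [317, 239], [362, 248], [381, 155]] ((349.3269348144531, 197.36538696289062), (48.24456787109375, 95.90077209472656), 11.309932708740234)
```

View pics/mos.png

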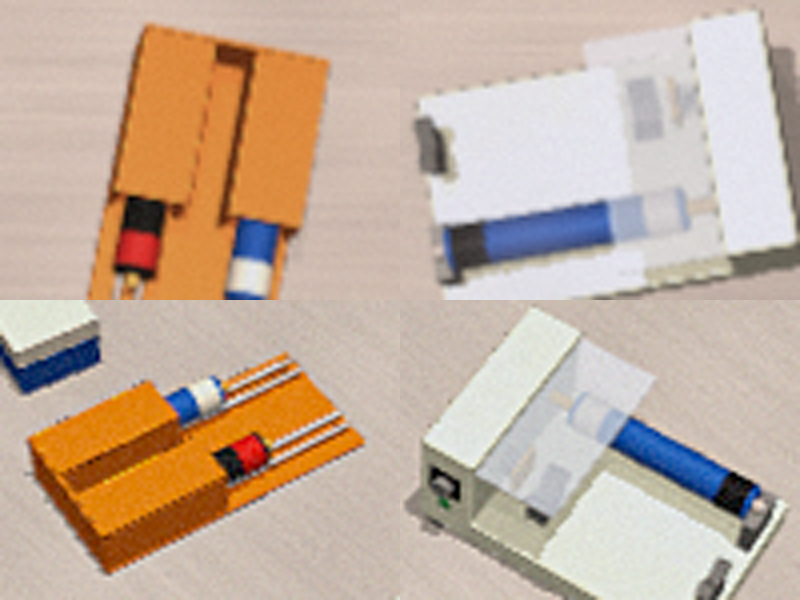

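The crop confirms it: the good roller (blue, white band toward the robot) is in the right lane, and the worn red/black one is in the left. The machine's empty bay is on the far side, with the tower on the right (-y). Next I'll measure the axes and edges.

```bash
cat > meas.py <<'E'
from h import *
def seg(c,mask):
    cs=max(cv2.findContours(mask,0,1)[0],key=cv2.contourArea); M=np.zeros_like(mask); cv2.drawContours(M,[cs],-1,255,-1)
    v,u=np.nonzero(M); p=np.c_[u,v].astype(float); m=p.mean(0); d=np.linalg.svd(p-m,full_matrices=False)[2][0]
    s=(p-m)@d; return m,d,s.min()-.5,s.max()+.5,len(p)
def roi(c,u0,u1,v0,v1):
    h=cv2.cvtColor(c['frame'],cv2.COLOR_BGR2HSV); k=np.zeros(h.shape[:2],np.uint8); k[v0:v1,u0:u1]=255; return h,k
E
python3 - <<'E'
from meas import *
for n,fr,rr in(('top0',(160,262,190,235),(345,375,190,222)),('scene0',(315,365,225,265),(225,243,170,190))):
    c=load(n)
    h,k=roi(c,*fr); m,d,a,b,N=seg(c,cv2.inRange(h,(100,120,40),(125,255,255))&k)
    P=[onz(c,m+d*s,75) for s in(a,b)]; e=P[1]-P[0]
    print(n,'fitted blue',m,d,a,b,N,'ends z75',np.round(P,1).tolist(),'dir deg',np.degrees(np.arctan2(e[1],e[0])))
    for s in np.arange(a-18,b+30,1):
        q=m+d*s; col=cv2.getRectSubPix(c['frame'],(1,1),tuple(map(float,q)))[0,0]; print(round(s,1),np.round(q,1),col,end='; ')
    print()
    h,k=roi(c,*rr); m,d,a,b,N=seg(c,cv2.inRange(h,(100,120,40),(125,255,255))&k)
    print(' good blue',m,d,a,b,N,onz(c,m,32))
    for x in range(5): pass
# rack lines from contour, top
c=load('top0'); h=cv2.cvtColor(c['frame'],cv2.COLOR_BGR2HSV)
mk=cv2.inRange(h,(5,150,60),(18,255,255)); mk[:,:300]=0
cs=max(cv2.findContours(cv2.morphologyEx(mk,cv2.MORPH_CLOSE,np.ones((7,7))),0,cv2.CHAIN_APPROX_NONE)[0],key=cv2.contourArea)[:,0].astype(float)
def ln(sel,off,z):
    p=cs[sel]; vx,vy,x,y=cv2.fitLine(p.astype(np.float32),cv2.DIST_HUBER,0,.01,.01).ravel(); d=np.array([vx,vy]); q=np.array([x,y])+off
    A,B=onz(c,q-20*d,z),onz(c,q+20*d,z); e=(B-A)[:2]; print('line',z,np.round(A,1),np.round(B,1),np.degrees(np.arctan2(e[1],e[0])))
ed=lambda A,B:np.abs(np.cross(np.array(B)-A,cs-A))/np.linalg.norm(np.array(B)-A)<3
A,B,C,D=map(np.array,([337.,146],[317.,239],[362.,248],[381.,155]))
n=np.array([.98,.2])
ln(ed(B,C)&(cs[:,0]>320)&(cs[:,0]<359),np.array([-.1,.5]),6)
ln(ed(A,B)&(cs[:,1]>200)&(cs[:,1]<235),-.5*n,6)
ln(ed(C,D)&(cs[:,1]>205)&(cs[:,1]<243),.5*n,6)
ln(ed(A,B)&(cs[:,1]>150)&(cs[:,1]<185),-.5*n,58)
ln(ed(C,D)&(cs[:,1]>160)&(cs[:,1]<192),.5*n,58)
ln(ed(A,D)&(cs[:,0]>340)&(cs[:,0]<378),np.array([.1,-.5]),58)
E
```

```text
top0 fitted blue [192.13438735 211.95256917] [-0.98983843  0.14219661] -15.07115144672136 16.619377815841645 253 ends z75 [[512.0, 175.9, 75.0], [497.8, 263.7, 75.0]] dir deg 99.23917605081773
-33.1 [224.9 207.2] [141 127 120]; -32.1 [223.9 207.4] [146 141 141]; -31.1 [222.9 207.5] [149 148 152]; -30.1 [221.9 207.7] [150 149 153]; -29.1 [220.9 207.8] [151 150 153]; -28.1 [219.9 208. ] [150 149 153]; -27.1 [218.9 208.1] [147 147 150]; -26.1 [217.9 208.2] [150 149 153]; -25.1 [217.  208.4] [151 150 153]; -24.1 [216.  208.5] [146 142 142]; -23.1 [215.  208.7] [143 129 125]; -22.1 [214.  208.8] [141 125 118]; -21.1 [213. 209.] [142 126 118]; -20.1 [212.  209.1] [141 124 118]; -19.1 [211.  209.2] [141 125 118]; -18.1 [210.  209.4] [140 124 118]; -17.1 [209.  209.5] [142 125 119]; -16.1 [208.  209.7] [152 132 123]; -15.1 [207.1 209.8] [145 108  92]; -14.1 [206.1 210. ] [134  81  56]; -13.1 [205.1 210.1] [133  78  52]; -12.1 [204.1 210.2] [132  78  53]; -11.1 [203.1 210.4] [132  78  53]; -10.1 [202.1 210.5] [131  78  54]; -9.1 [201.1 210.7] [132  78  55]; -8.1 [200.1 210.8] [132  79  54]; -
[... 4847 characters left out ...]
2] [0.50124044 0.86530805] -4.2923967372119805 4.40565375650993 43 [ 544.22174549 -275.03863246   32.        ]
line 6 [ 437.  -150.9    6. ] [ 415.5 -266.7    6. ] -100.51912643394222
line 6 [ 443.7 -141.5    6. ] [ 562.2 -164.3    6. ] -10.879868714618171
line 6 [ 429.6 -278.5    6. ] [ 548.2 -300.7    6. ] -10.598996038287698
line 58 [ 592.5 -166.5   58. ] [ 711.3 -189.3   58. ] -10.860135218596817
line 58 [ 559.9 -303.    58. ] [ 678.3 -324.7   58. ] -10.41352072791209
line 58 [ 710.3 -203.2   58. ] [ 688.5 -318.7   58. ] -100.69752195168873<stdin>:20: DeprecationWarning: Arrays of 2-dimensional vectors are deprecated. Use arrays of 3-dimensional vectors instead. (deprecated in NumPy 2.0)
```

```bash
cat >> meas.py <<'E'
def edge(c,A,B,z,w=3.0,tag='',n=40):
    A,B=np.array(A,float),np.array(B,float); d=(B-A)/np.linalg.norm(B-A); nn=np.array([-d[1],d[0]])
    f=cv2.GaussianBlur(c['frame'],(0,0),.6).astype(np.float32); s=np.arange(-w,w+.01,.1); P=[]
    for k in np.linspace(0,1,n):
        q=(A+k*(B-A))[None]+s[:,None]*nn
        v=cv2.remap(f,q[:,0].astype(np.float32)[None],q[:,1].astype(np.float32)[None],cv2.INTER_LINEAR)[0]
        g=np.abs(np.gradient(v,axis=0)).sum(1); i=g.argmax(); wd=g*(np.abs(s-s[i])<.8); P.append(A+k*(B-A)+nn*(wd@s/wd.sum()))
    P=np.array(P,np.float32); vx,vy,x,y=cv2.fitLine(P,cv2.DIST_HUBER,0,.01,.01).ravel()
    r=np.abs((P-[x,y])@np.array([-vy,vx])); L=np.array([x,y]),np.array([vx,vy])*(1 if d@[vx,vy]>0 else -1)
    q=[L[0]+((p-L[0])@L[1])*L[1] for p in(A,B)]; W=[onz(c,p,z) for p in q]; e=W[1]-W[0]
    print(tag,'px',np.round(q,1).tolist(),'W',np.round(W,1)[:,:2].tolist(),'dir %.2f'%(np.degrees(np.arctan2(e[1],e[0]))),'len %.1f res %.2f'%(np.linalg.norm(e),np.median(r)))
    return L,W
E
python3 - <<'E'
from meas import *
T=load('top0');S=load('scene0')
t=lambda X,Y:(155+(X-400+.5)/4-.5,155+(Y+.5)/4-.5)
s=lambda X,Y:(270+(X-400+.5)/4-.5,205+(Y-300+.5)/4-.5)
edge(T,t(428,97),t(575,72),36,tag='T base far')
edge(T,t(760,30),t(793,225),118,tag='T tower outer')
edge(T,t(692,40),t(710,240),118,tag='T tower inner')
edge(T,t(700,20),t(750,12),118,tag='T tower far')
edge(T,t(735,251),t(785,244),118,tag='T tower near',w=2)
edge(T,t(455,222),t(590,203),75,tag='T rol far',w=2)
edge(T,t(460,267),t(600,246),75,tag='T rol near',w=2)
edge(T,t(608,210),t(612,238),105,tag='T guard on rol',w=2)
edge(T,t(420,105),t(424,120),36,tag='T base left',w=2)
edge(T,t(625,95),t(632,180),105,tag='T guard base',w=2)
edge(S,s(628,420),s(738,476),75,tag='S rol up',w=2)
edge(S,s(605,445),s(715,503),75,tag='S rol low',w=2)
edge(S,s(623,425),s(608,452),105,tag='S guard on rol',w=2)
edge(S,s(535,308),s(577,327),118,tag='S tower near',w=2)
edge(S,s(577,334),s(478,462),118,tag='S tower inner',w=2)
edge(S,s(528,312),s(426,438),118,tag='S tower outer',w=2)
edge(S,s(428,444),s(470,468),118,tag='S tower far',w=2)
E
```

```text
T base far px [[161.6, 178.9], [198.4, 172.6]] W [[608.4, 319.1], [629.2, 212.1]] dir -78.97 len 109.0 res 0.13
T tower outer px [[245.1, 162.0], [253.5, 210.8]] W [[641.8, 69.2], [504.5, 42.6]] dir -169.03 len 139.8 res 0.13
T tower inner px [[227.7, 164.6], [235.3, 214.1]] W [[633.5, 117.3], [494.4, 92.0]] dir -169.71 len 141.4 res 0.18
T tower far px [[229.6, 159.6], [242.1, 157.5]] W [[647.9, 112.6], [654.8, 78.0]] dir -78.82 len 35.3 res 0.13
T tower near px [[238.5, 218.2], [251.0, 216.1]] W [[483.3, 82.8], [489.8, 49.1]] dir -79.17 len 34.4 res 0.12
T rol far px [[168.5, 210.9], [202.1, 205.3]] W [[507.1, 284.4], [524.6, 190.4]] dir -79.45 len 95.6 res 0.16
T rol near px [[169.7, 222.0], [204.7, 216.4]] W [[475.5, 279.2], [493.2, 181.9]] dir -79.71 len 98.9 res 0.17
T guard on rol px [[206.4, 207.2], [207.6, 214.1]] W [[514.7, 173.4], [495.2, 169.4]] dir -168.21 len 19.9 res 0.11
T base left px [[159.2, 181.4], [161.6, 183.4]] W [[600.6, 325.7], [594.8, 318.2]] dir -127.60 len 9.5 res 0.31
T guard base px [[212.5, 178.4], [212.4, 199.6]] W [[596.5, 160.1], [536.1, 157.8]] dir -177.83 len 60.5 res 0.71
S rol up px [[327.1, 233.7], [354.3, 248.2]] W [[494.2, 160.8], [474.5, 262.8]] dir 100.95 len 103.9 res 0.09
S rol low px [[320.9, 240.9], [348.2, 255.8]] W [[531.1, 165.5], [511.6, 267.3]] dir 100.81 len 103.6 res 0.10
S guard on rol px [[325.3, 235.8], [320.8, 242.0]] W [[522.9, 174.3], [551.8, 180.2]] dir 11.45 len 29.5 res 0.10
S tower near px [[303.4, 206.6], [313.6, 211.9]] W [[492.5, 46.6], [484.4, 86.4]] dir 101.48 len 40.6 res 0.07
S tower inner px [[314.1, 213.3], [289.0, 245.0]] W [[487.9, 91.8], [640.5, 121.6]] dir 11.02 len 155.5 res 0.06
S tower outer px [[301.5, 207.5], [275.7, 238.8]] W [[500.0, 44.8], [653.6, 74.6]] dir 10.98 len 156.5 res 0.10
S tower far px [[276.6, 240.7], [287.1, 246.6]] W [[656.8, 81.7], [649.2, 121.6]] dir 100.80 len 40.6 res 0.06
```

Rack yaw is about -10.7° and machine yaw about +10.95°, with the machine origin near (582, 220). The two cameras agree within about 1 mm. Now I move above the exposed spring end.

Call:
{"name": "arm_command", "arguments": {
  "rows": [
    [0, 0, 0, 0, 0, -0.1125, -0.3],
    [0, 0, 0, 0, 0, -0.1125, -0.3],
    [-3.27, 1.92, 0, 0, 0, 0, -0.3],
    [-3.27, 1.92, 0, 0, 0, 0, -0.3],
    [-3.27, 1.92, 0, 0, 0, 0, -0.3]
  ],
  "squeeze": 60
}}

```text
t: 0.52
ee_pos: [278.8, 441.2, 252.4]
tool_rot: [2.418, 2.005, -0.002]
ft_force: [0.7, -0.0, -0.4]
grip_width: 56.0
```

Call:
{"name": "arm_command", "arguments": {
  "rows": [
    [-3.27, 1.92, 0, 0, 0, 0, -0.3],
    [-3.27, 1.92, 0, 0, 0, 0, -0.3],
    [-3.27, 1.92, 0, 0, 0, 0, -0.3],
    [-3.27, 1.92, 0, 0, 0, 0, -0.3],
    [-3.27, 1.92, 0, 0, 0, 0, -0.3]
  ]
}}

```text
t: 0.93
ee_pos: [342.7, 262.1, 253.0]
tool_rot: [2.419, 2.004, -0.001]
ft_force: [0.9, 0.5, -0.3]
grip_width: 55.6
```

Call:
{"name": "arm_command", "arguments": {
  "rows": [
    [-3.27, 1.92, 0, 0, 0, 0, -0.3],
    [-3.27, 1.92, 0, 0, 0, 0, -0.3],
    [-3.27, 1.92, 0, 0, 0, 0, -0.3],
    [-3.27, 1.92, 0, 0, 0, 0, -0.3],
    [-3.27, 1.92, 0, 0, 0, 0, -0.3]
  ]
}}

```text
t: 1.35
ee_pos: [406.5, 83.5, 253.2]
tool_rot: [-2.42, -2.004, -0.0]
ft_force: [0.4, 0.5, 0.7]
grip_width: 55.6
```

Call:
{"name": "arm_command", "arguments": {
  "rows": [
    [-3.27, 1.92, 0, 0, 0, 0, -0.3],
    [-3.27, 1.92, 0, 0, 0, 0, -0.3],
    [-3.27, 1.92, 0, 0, 0, 0, -0.3],
    [-3.27, 1.92, 0, 0, 0, 0, -0.3],
    [-3.27, 1.92, 0, 0, 0, 0, -0.3]
  ]
}}

```text
t: 1.77
ee_pos: [470.3, -95.2, 253.1]
tool_rot: [-2.42, -2.003, 0.0]
ft_force: [1.6, -0.2, 0.1]
grip_width: 55.2
```

Call:
{"name": "arm_command", "arguments": {
  "rows": [
    [-3.27, 1.92, 0, 0, 0, 0, -0.3],
    [-3.27, 1.92, 0, 0, 0, 0, -0.3],
    [-3.27, 1.92, 0, 0, 0, 0, -0.3],
    [-3.27, 1.92, 0, 0, 0, 0, -0.3],
    [-3.27, 1.92, 0, 0, 0, 0, -0.3]
  ]
}}

```text
t: 2.18
ee_pos: [534.1, -273.6, 252.8]
tool_rot: [-2.42, -2.002, 0.0]
ft_force: [1.0, 0.2, -0.7]
grip_width: 55.7
```

```bash
cat > pl.py <<'E'
import sys; from h import *
def st():
    o=env.observe(); R=cv2.Rodrigues(np.array(o['tool_rot']))[0]
    print('t %.2f'%o['t'],'p',np.round(o['ee_pos'],1),'q',np.round(o['joints'],2),'xang %.2f'%np.degrees(np.arctan2(R[1,0],R[0,0])),'z',np.round(R[:,2],3),'F',np.round(o['ft_force'],1),'M',np.round(o['wrist_torque'],2),'w %.1f'%o['grip_width'])
    return o,R
def Rd(xang,tilt=0):  # tool down, x at xang deg; then turn about tool x by tilt deg
    a=np.radians(xang); x=np.array([np.cos(a),np.sin(a),0]); z=np.array([0,0,-1.]); R=np.c_[x,np.cross(z,x),z]
    return R@cv2.Rodrigues(np.array([np.radians(tilt),0,0]))[0]
def delta(p,Rt):
    o,R=st(); print('shift cm (tool axes)',np.round(R.T@(np.array(p)-o['ee_pos'])/10,3),'turn',np.round(cv2.Rodrigues(R.T@Rt)[0].ravel(),4))
def plan(p,Rt,n,lift=None):
    o,R=st(); p0=o['ee_pos']; w=cv2.Rodrigues(R.T@Rt)[0].ravel()/n; s=(np.array(p)-p0)/n
    dR=cv2.Rodrigues(w)[0]; out=[]
    for i in range(n): out.append([*np.round(R.T@s/10,2),*np.round(w,4)]); R=R@dR
    for r in out: print([float(v) for v in r])
E
python3 -c "
from pl import *
delta([535.9,-271.5,34],Rd(79.3)); c=grab('top','t1'); c=grab('scene','s1')"
```

```text
t 2.18 p [ 534.1 -273.6  252.8] q [-0.47  0.31 -0.05  1.21  0.   -0.29] xang 79.22 z [-0.001  0.    -1.   ] F [ 1.   0.2 -0.7] M [ 0.02 -0.12  0.01] w 55.7
shift cm (tool axes) [ 0.231  0.149 21.882] turn [-0.0006 -0.0003 -0.0014]
```

Call:
{"name": "arm_command", "arguments": {
  "rows": [
    [0.23, 0.15, 3.2, 0, 0, 0, -0.3],
    [0, 0, 3.2, 0, 0, 0, -0.3],
    [0, 0, 3.2, 0, 0, 0, -0.3],
    [0, 0, 3.2, 0, 0, 0, -0.3],
    [0, 0, 3.0, 0, 0, 0, -0.3]
  ]
}}

```text
t: 2.7
ee_pos: [535.2, -268.9, 93.4]
tool_rot: [-2.419, -2.003, 0.001]
ft_force: [0.2, 0.4, 0.5]
grip_width: 55.2
```

Call:
{"name": "arm_command", "arguments": {
  "rows": [
    [0, 0, 2.0, 0, 0, 0, -0.3],
    [0, 0, 1.5, 0, 0, 0, -0.3],
    [0, 0, 1.0, 0, 0, 0, -0.3],
    [0, 0, 0.8, 0, 0, 0, -0.3],
    [0, 0, 0.75, 0, 0, 0, -0.3]
  ]
}}

```text
t: 3.12
ee_pos: [536.2, -269.5, 34.5]
tool_rot: [2.42, 2.004, 0.0]
ft_force: [0.8, 0.1, 0.1]
grip_width: 55.4
```

Call:
{"name": "arm_command", "arguments": {
  "rows": [
    [0, 0, 0, 0, 0, 0, 1],
    [0, 0, 0, 0, 0, 0, 1],
    [0, 0, 0, 0, 0, 0, 1],
    [0, 0, 0, 0, 0, 0, 1],
    [0, 0, 0, 0, 0, 0, 1]
  ],
  "squeeze": 30
}}

```text
t: 3.53
ee_pos: [536.5, -270.1, 35.5]
tool_rot: [2.419, 2.002, 0.001]
ft_force: [0.0, -0.5, 0.3]
grip_width: 31.3
```

```bash
python3 -c "
from pl import *
st(); c=grab('scene','s2'); im=c['frame'][140:215,185:285]; cv2.imwrite('pics/s2c.png',cv2.resize(cv2.convertScaleAbs(im,alpha=1.4),(800,600),interpolation=cv2.INTER_CUBIC))"
```

```text
t 3.53 p [ 536.5 -270.1   35.5] q [-0.47  0.48 -0.33  0.76 -0.   -0.28] xang 79.23 z [ 0.001 -0.001 -1.   ] F [ 0.  -0.5  0.3] M [-0.17  0.02 -0.06] w 31.3
```

View pics/s2c.png

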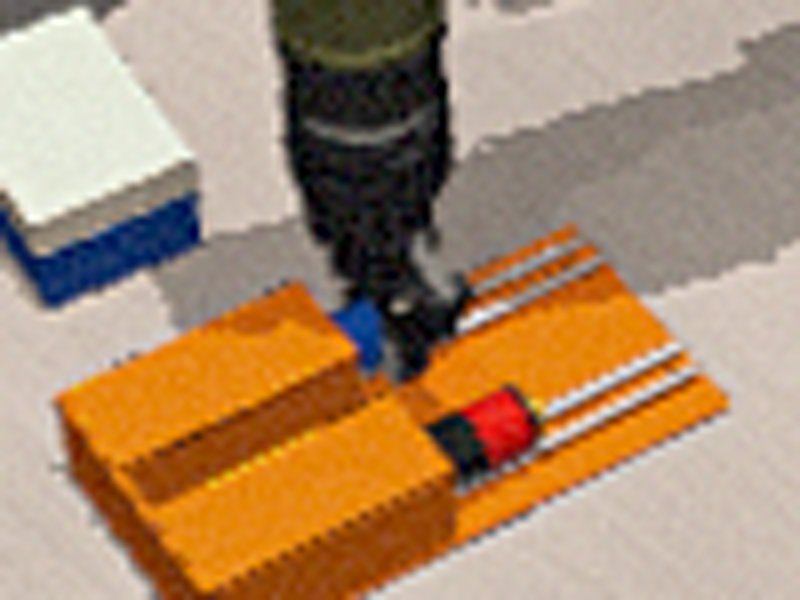

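The gripper holds the barrel (31.3 mm) at crop (400,340), and the blue barrel still runs into the tunnel. The worn roller is untouched. Now I draw it out along the rails.

Call:
{"name": "arm_command", "arguments": {
  "rows": [
    [0, -1.0, 0, 0, 0, 0, 1],
    [0, -2.0, 0, 0, 0, 0, 1],
    [0, -2.5, 0, 0, 0, 0, 1],
    [0, -2.5, 0, 0, 0, 0, 1],
    [0, -1.5, 0, 0, 0, 0, 1]
  ]
}}

```text
t: 4.0
ee_pos: [441.0, -252.1, 35.4]
tool_rot: [2.419, 2.002, -0.0]
ft_force: [1.5, -1.1, 0.0]
grip_width: 31.6
```

Call:
{"name": "arm_command", "arguments": {
  "rows": [
    [0, -1.0, 0, 0, 0, 0, 1],
    [0, -0.4, 0, 0, 0, 0, 1],
    [0, 0, 0, 0, 0, 0, 1],
    [0, 0, 0, 0, 0, 0, 0.6],
    [0, 0, 0, 0, 0, 0, -0.3]
  ]
}}

```text
t: 4.42
ee_pos: [429.0, -249.3, 34.9]
tool_rot: [-2.419, -2.003, -0.0]
ft_force: [0.6, -0.1, 0.4]
grip_width: 42.0
```

Call:
{"name": "arm_command", "arguments": {
  "rows": [
    [0, 0, 0, 0, 0, 0, -0.3],
    [0, 0, 0, 0, 0, 0, -0.3],
    [0, 0, -1.0, 0, 0, 0, -0.3],
    [0, 0, -2.0, 0, 0, 0, -0.3],
    [0, 0, -3.0, 0, 0, 0, -0.3]
  ]
}}

```text
t: 4.83
ee_pos: [427.2, -248.1, 93.8]
tool_rot: [-2.416, -2.001, 0.002]
ft_force: [-0.4, -0.9, -0.4]
grip_width: 55.5
```

```bash
python3 -c "
from pl import *
st(); c=grab('scene','s3'); im=c['frame'][140:215,185:285]; a=cv2.resize(cv2.convertScaleAbs(im,alpha=1.4),(400,300),interpolation=cv2.INTER_CUBIC)
c=grab('top','t3'); im=c['frame'][165:240+15,290:410]; b=cv2.resize(cv2.convertScaleAbs(im,alpha=1.4),(400,300),interpolation=cv2.INTER_CUBIC)
cv2.imwrite('pics/m3.png',np.hstack([a,b]))"
```

```text
t 4.83 p [ 427.2 -248.1   93.8] q [-0.53  0.25 -0.53  0.8   0.   -0.34] xang 79.26 z [-0.004  0.003 -1.   ] F [-0.4 -0.9 -0.4] M [-0.03 -0.02 -0.04] w 55.5
```

View pics/m3.png

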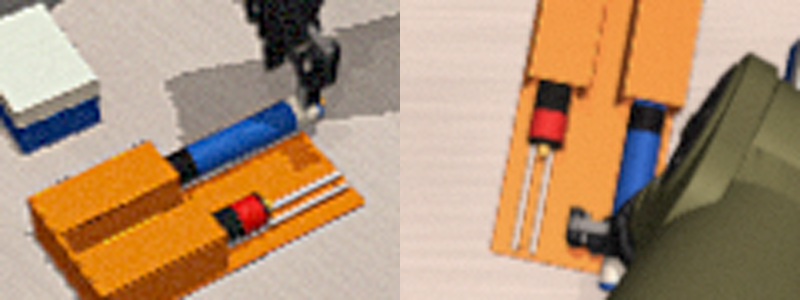

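The roller now lies on the rails with about 10 mm still in the tunnel. The black band shows just outside the mouth, at left-half pixel (180,165). I'll measure its axial position by intersecting rays with the cylinder.

```bash
python3 - <<'E'
from pl import *
def cyl(c,uv,a,lat,z,r=16):  # axis dir unit a (2d), lateral coordinate along n=(-a1,a0)
    o,d=ray(c,uv); n=np.array([-a[1],a[0]])
    O=np.array([o[:2]@n-lat,o[2]-z]); D=np.array([d[:2]@n,d[2]])
    A=D@D;B=2*O@D;C=O@O-r*r; k=B*B-4*A*C; t=(-B-np.sqrt(max(k,0)))/2/A; return (o+t*d)[:2]@a
# fitted roller: plain direction ey
th=np.radians(10.95); ey=np.array([-np.sin(th),np.cos(th)])
S0=load('scene0'); T0=load('top0')
print('fitted blue/black', cyl(S0,(349.5,250.8),ey,-535,75), cyl(T0,(175.9,214.3),ey,-535,75),'home plain face ~190.5')
rk=np.radians(-10.7); ex=np.array([np.cos(rk),np.sin(rk)])
c=load('scene3') if 0 else load('s3'); t=load('t3')
for nm,c in(('s',load('s3')),('t',t)):
    P=[np.r_[ex*s+np.array([-ex[1],ex[0]])*-167.3,32+(10 if nm=='s' else 15)] for s in range(540,612,3)]
    q=proj(c,np.array(P))
    print(nm,[(s,[int(x) for x in cv2.getRectSubPix(c['frame'],(1,1),(float(u),float(v)))[0,0]],round(float(cyl(c,(u,v),ex,-167.3,32)),1)) for s,(u,v) in zip(range(540,612,3),q)])
E
```

```text
fitted blue/black 162.47931720288435 160.7803042724208 home plain face ~190.5
s [(540, [138, 76, 31], 542.4), (543, [139, 78, 32], 545.4), (546, [141, 79, 35], 548.4), (549, [140, 75, 33], 551.3), (552, [140, 77, 31], 554.3), (555, [139, 76, 31], 557.3), (558, [137, 76, 30], 560.3), (561, [139, 76, 33], 563.3), (564, [141, 78, 37], 566.3), (567, [138, 75, 31], 569.3), (570, [140, 75, 31], 572.3), (573, [138, 74, 29], 575.3), (576, [128, 68, 29], 578.2), (579, [55, 40, 31], 581.2), (582, [12, 20, 27], 584.2), (585, [21, 18, 24], 587.2), (588, [21, 19, 24], 590.2), (591, [26, 22, 26], 593.2), (594, [26, 21, 24], 596.2), (597, [25, 29, 41], 599.2), (600, [22, 58, 100], 602.1), (603, [17, 90, 157], 605.1), (606, [3, 99, 169], 608.1), (609, [0, 97, 163], 611.1)]
t [(540, [140, 77, 42], 539.8), (543, [143, 78, 44], 542.8), (546, [138, 75, 38], 545.8), (549, [140, 75, 41], 548.8), (552, [139, 75, 41], 551.8), (555, [138, 75, 40], 554.8), (558, [138, 75, 40], 557.8), (561, [139, 75, 40], 560.8), (564, [138, 74, 40], 563.8), (567, [138, 75, 39], 566.8), (570, [140, 75, 43], 569.8), (573, [139, 76, 41], 572.8), (576, [137, 74, 38], 575.8), (579, [138, 75, 40], 578.8), (582, [96, 53, 33], 581.8), (585, [29, 25, 28], 584.8), (588, [26, 26, 28], 587.8), (591, [28, 27, 29], 590.8), (594, [24, 24, 28], 593.8), (597, [27, 25, 31], 596.8), (600, [29, 27, 30], 599.8), (603, [29, 26, 28], 602.8), (606, [87, 49, 30], 605.8), (609, [84, 57, 69], 608.8)]
```

```bash
python3 -c "
from pl import *
delta([530.2,-269.1,34],Rd(79.3))"
```

```text
t 4.93 p [ 431.9 -250.9   99.2] q [-0.53  0.24 -0.52  0.8   0.   -0.34] xang 79.26 z [ 0.006 -0.003 -1.   ] F [ 1.3  0.1 -0.3] M [ 0.01 -0.07  0.02] w 55.8
shift cm (tool axes) [0.055 9.953 6.582] turn [ 0.0064  0.002  -0.0008]
```

Call:
{"name": "arm_command", "arguments": {
  "rows": [
    [0.05, 1.8, 0, 0, 0, 0, -0.3],
    [0, 3.0, 0, 0, 0, 0, -0.3],
    [0, 3.0, 0.5, 0, 0, 0, -0.3],
    [0, 1.7, 1.5, 0, 0, 0, -0.3],
    [0, 0.45, 2.0, 0, 0, 0, -0.3]
  ]
}}

```text
t: 5.35
ee_pos: [531.9, -268.9, 56.3]
tool_rot: [2.414, 2.001, 0.005]
ft_force: [0.4, -0.4, -0.2]
grip_width: 55.2
```

Call:
{"name": "arm_command", "arguments": {
  "rows": [
    [0, 0, 1.5, 0, 0, 0, -0.3],
    [0, 0, 0.7, 0, 0, 0, -0.3],
    [0, 0, 0.3, 0, 0, 0, -0.3],
    [0, 0, 0, 0, 0, 0, -0.3],
    [0, 0, 0, 0, 0, 0, -0.3]
  ]
}}

```text
t: 5.77
ee_pos: [527.0, -267.6, 30.5]
tool_rot: [2.42, 2.003, 0.0]
ft_force: [-0.2, 0.1, -1.1]
grip_width: 55.6
```

```bash
python3 -c "
from pl import *
delta([530.2,-269.1,34],Rd(79.3))"
```

```text
t 5.77 p [ 527.  -267.6   30.5] q [-0.47  0.47 -0.36  0.74  0.   -0.28] xang 79.23 z [ 0.001 -0.    -1.   ] F [-0.2  0.1 -1.1] M [-0.   -0.03 -0.01] w 55.6
shift cm (tool axes) [-0.083  0.343 -0.347] turn [ 0.0007  0.0001 -0.0012]
```

Call:
{"name": "arm_command", "arguments": {
  "rows": [
    [-0.08, 0.3, -0.35, 0, 0, 0, -0.3],
    [0, 0, 0, 0, 0, 0, 0],
    [0, 0, 0, 0, 0, 0, 1],
    [0, 0, 0, 0, 0, 0, 1],
    [0, 0, 0, 0, 0, 0, 1]
  ],
  "squeeze": 100
}}

```text
t: 6.18
ee_pos: [530.6, -269.6, 34.9]
tool_rot: [2.418, 2.001, 0.001]
ft_force: [-0.4, -1.1, 7.1]
grip_width: 29.8
```

Call:
{"name": "arm_command", "arguments": {
  "rows": [
    [0, 0, 0, 0, 0, 0, 1],
    [0, 0, 0, 0, 0, 0, 1],
    [0, 0, -0.3, 0, 0, 0, 1],
    [0, 0, -0.8, 0, 0, 0, 1],
    [0, -1, -0.5, 0, 0, 0, 1]
  ]
}}

```text
t: 6.6
ee_pos: [520.9, -267.2, 50.0]
tool_rot: [2.419, 2.003, 0.001]
ft_force: [0.4, 0.7, -2.6]
grip_width: 29.4
```

```bash
python3 -c "
from pl import *
st()"
```

```text
t 6.60 p [ 520.9 -267.2   50. ] q [-0.47  0.44 -0.36  0.77  0.   -0.29] xang 79.27 z [ 0.001 -0.    -1.   ] F [ 0.4  0.7 -2.6] M [-0.01 -0.18 -0.02] w 29.4
```

Call:
{"name": "arm_command", "arguments": {
  "rows": [
    [0, -1.5, 0, 0, 0, 0, 1],
    [0, -1.5, 0, 0, 0, 0, 1],
    [0, -1.0, -1.5, 0, 0, 0, 1],
    [0, 0, -3, 0, 0, 0, 1],
    [0, 0, -3, 0, 0, 0, 1]
  ]
}}

```text
t: 7.02
ee_pos: [477.5, -258.3, 124.2]
tool_rot: [-2.417, -2.0, 0.002]
ft_force: [2.5, -0.5, -2.9]
grip_width: 29.3
```

Call:
{"name": "arm_command", "arguments": {
  "rows": [
    [0, 0, -3, 0, 0, 0, 1],
    [0, 0, -2.5, 0, 0, 0, 1],
    [0, 0, -1.5, 0, 0, 0, 1],
    [0, 0, -0.5, 0, 0, 0, 1],
    [0, 0, 0, 0, 0, 0, 1]
  ]
}}

```text
t: 7.43
ee_pos: [480.7, -259.8, 200.8]
tool_rot: [2.418, 2.002, 0.002]
ft_force: [0.1, 0.1, -3.5]
grip_width: 29.5
```

```bash
python3 -c "
from pl import *
st(); c=grab('scene','s4');st(); im=c['frame'][100:220,190:350]; cv2.imwrite('pics/s4c.png',cv2.resize(cv2.convertScaleAbs(im,alpha=1.4),(800,600),interpolation=cv2.INTER_CUBIC))"
```

```text
t 7.43 p [ 480.7 -259.8  200.8] q [-0.5   0.24 -0.27  1.06 -0.   -0.31] xang 79.23 z [ 0.002 -0.001 -1.   ] F [ 0.1  0.1 -3.5] M [-0.07 -0.16  0.02] w 29.5
t 7.48 p [ 480.  -259.4  199.3] q [-0.5   0.24 -0.27  1.06 -0.   -0.31] xang 79.24 z [ 0. -0. -1.] F [ 0.7  0.  -3. ] M [-0.02 -0.08  0.03] w 29.4
```

View pics/s4c.png

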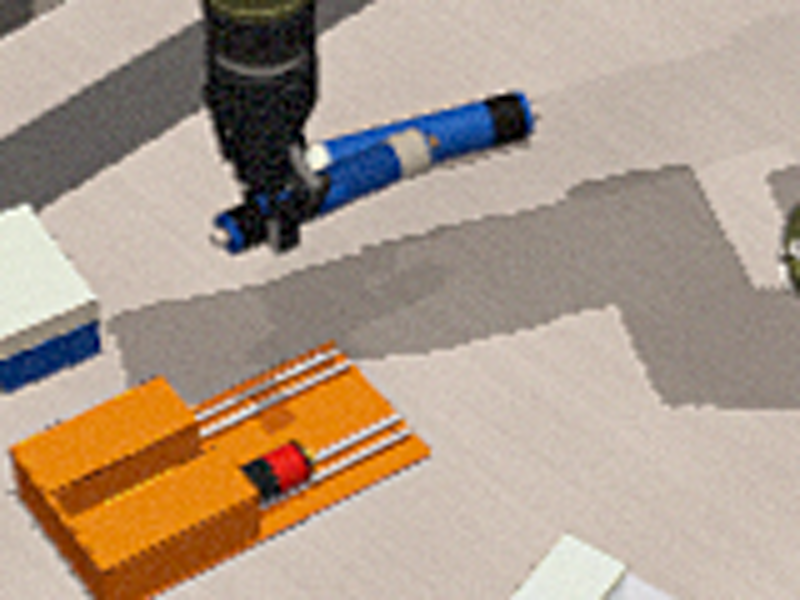

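```bash
cat >> pl.py <<'E'
def vplane(c,uv,p,xang):  # ray with vertical plane through p containing tool y; returns s along tool y (from p), z
    a=np.radians(xang); n=np.array([np.cos(a),np.sin(a),0]); y=np.array([np.sin(a),-np.cos(a),0])
    o,d=ray(c,uv); q=o+d*((np.array(p)-o)@n)/(d@n); return np.round([(q-p)@y,q[2]],1)
E
python3 - <<'E'
from pl import *
o,R=st(); c=load('s4'); p=o['ee_pos']
px=lambda X,Y:(190+(X+.5)/5-.5,100+(Y+.5)/5-.5)
f=c['frame']; print(f[120:136,268:282].tolist() if 0 else '')
for n,q in(('steel tip',(216,237)),('blue plain face mid',(232,233)),('brass tip',(436,142)),('white/brass',(424,148)),('blue/white mid',(398,160))): print(n,vplane(c,px(*q),p,79.25))
# axis line from blue/white visible part edges between gripper and band
from meas import edge
for A,B,t in(((330,170),(395,140),'top'),((330,212),(400,182),'bot')):
    L,W=edge(c,px(*A),px(*B),195,w=1.6,tag=t); print([vplane(c,L[0]+k*L[1],p,79.25) for k in(-6,6)])
E
```

```text
t 7.48 p [ 480.  -259.4  199.3] q [-0.5   0.24 -0.27  1.06 -0.   -0.31] xang 79.24 z [ 0. -0. -1.] F [ 0.7  0.  -3. ] M [-0.02 -0.08  0.03] w 29.4

steel tip [ 46.6 202.5]
blue plain face mid [ 33.7 199.4]
brass tip [-140.9  197.6]
white/brass [-130.3  197.1]
blue/white mid [-107.4  196.9]
top px [[255.1, 132.6], [268.2, 126.7]] W [[413.3, -273.0], [357.2, -262.4]] dir 169.30 len 57.1 res 0.11
[array([-50.8, 223. ]), array([-97.5, 223. ])]
bot px [[255.6, 142.0], [269.5, 135.7]] W [[446.0, -236.0], [387.7, -224.5]] dir 168.86 len 59.4 res 0.09
[array([-55.3, 176.2]), array([-103.1,  175.9])]
```

The roller is held level to within about 0.5°. The plain face is 38 mm and the spring face 132 mm from the grip. Next I plan the carry to a staging pose in front of the guard, tilted 10°.

```bash
cat >> pl.py <<'E'
O=np.array([581.8,220.1,0]); YAW=10.95
def tgt(ysf,h,tilt,up=0,ls=132.,hd=2.5,dx=0):  # spring-face machine y, axis height at y=-75, tilt deg
    a=np.radians(YAW); ex=np.array([np.cos(a),np.sin(a),0]); ey=np.array([-np.sin(a),np.cos(a),0]); t=np.radians(tilt)
    ps=O+ex*dx+ey*ysf+np.array([0,0,h+(ysf+75)*np.tan(t)+up]); u=ey*np.cos(t)+np.array([0,0,np.sin(t)])
    R=Rd(180+YAW,-tilt); return ps+ls*u-hd*R[:,2],R
E
python3 -c "
from pl import *
p,R=tgt(-10,77,10,85); print(p); plan(p,R,20)"
```

```text
[559.08920849 337.48370336 198.84483258]
t 7.48 p [ 480.  -259.4  199.3] q [-0.5   0.24 -0.27  1.06 -0.   -0.31] xang 79.24 z [ 0. -0. -1.] F [ 0.7  0.  -3. ] M [-0.02 -0.08  0.03] w 29.4
[3.01, -0.17, 0.0, -0.0058, 0.0085, -0.0972]
[3.01, 0.12, 0.03, -0.0058, 0.0085, -0.0972]
[2.98, 0.41, 0.05, -0.0058, 0.0085, -0.0972]
[2.93, 0.7, 0.08, -0.0058, 0.0085, -0.0972]
[2.84, 0.98, 0.11, -0.0058, 0.0085, -0.0972]
[2.73, 1.25, 0.14, -0.0058, 0.0085, -0.0972]
[2.6, 1.51, 0.17, -0.0058, 0.0085, -0.0972]
[2.44, 1.75, 0.2, -0.0058, 0.0085, -0.0972]
[2.25, 1.98, 0.24, -0.0058, 0.0085, -0.0972]
[2.05, 2.19, 0.27, -0.0058, 0.0085, -0.0972]
[1.82, 2.38, 0.3, -0.0058, 0.0085, -0.0972]
[1.58, 2.54, 0.32, -0.0058, 0.0085, -0.0972]
[1.33, 2.68, 0.35, -0.0058, 0.0085, -0.0972]
[1.06, 2.79, 0.38, -0.0058, 0.0085, -0.0972]
[0.78, 2.88, 0.4, -0.0058, 0.0085, -0.0972]
[0.49, 2.94, 0.42, -0.0058, 0.0085, -0.0972]
[0.2, 2.97, 0.44, -0.0058, 0.0085, -0.0972]
[-0.09, 2.97, 0.46, -0.0058, 0.0085, -0.0972]
[-0.39, 2.95, 0.48, -0.0058, 0.0085, -0.0972]
[-0.67, 2.89, 0.49, -0.0058, 0.0085, -0.0972]
```

Call:
{"name": "arm_command", "arguments": {
  "rows": [
    [3.01, -0.17, 0, -0.0058, 0.0085, -0.0972, 1],
    [3.01, 0.12, 0.03, -0.0058, 0.0085, -0.0972, 1],
    [2.98, 0.41, 0.05, -0.0058, 0.0085, -0.0972, 1],
    [2.93, 0.7, 0.08, -0.0058, 0.0085, -0.0972, 1],
    [2.84, 0.98, 0.11, -0.0058, 0.0085, -0.0972, 1]
  ],
  "squeeze": 110
}}

```text
t: 7.9
ee_pos: [498.5, -108.6, 197.2]
tool_rot: [-1.856, -2.524, -0.078]
ft_force: [0.3, -0.5, -2.4]
grip_width: 29.5
```

Call:
{"name": "arm_command", "arguments": {
  "rows": [
    [2.73, 1.25, 0.14, -0.0058, 0.0085, -0.0972, 1],
    [2.6, 1.51, 0.17, -0.0058, 0.0085, -0.0972, 1],
    [2.44, 1.75, 0.2, -0.0058, 0.0085, -0.0972, 1],
    [2.25, 1.98, 0.24, -0.0058, 0.0085, -0.0972, 1],
    [2.05, 2.19, 0.27, -0.0058, 0.0085, -0.0972, 1]
  ]
}}

```text
t: 8.32
ee_pos: [518.2, 40.3, 197.1]
tool_rot: [-1.19, -2.89, -0.152]
ft_force: [0.7, 0.2, -2.0]
grip_width: 29.4
```

Call:
{"name": "arm_command", "arguments": {
  "rows": [
    [1.82, 2.38, 0.3, -0.0058, 0.0085, -0.0972, 1],
    [1.58, 2.54, 0.32, -0.0058, 0.0085, -0.0972, 1],
    [1.33, 2.68, 0.35, -0.0058, 0.0085, -0.0972, 1],
    [1.06, 2.79, 0.38, -0.0058, 0.0085, -0.0972, 1],
    [0.78, 2.88, 0.4, -0.0058, 0.0085, -0.0972, 1]
  ]
}}

```text
t: 8.73
ee_pos: [537.9, 189.2, 196.7]
tool_rot: [-0.456, -3.084, -0.217]
ft_force: [-0.7, -1.1, -3.0]
grip_width: 29.5
```

Call:
{"name": "arm_command", "arguments": {
  "rows": [
    [0.49, 2.94, 0.42, -0.0058, 0.0085, -0.0972, 1],
    [0.2, 2.97, 0.44, -0.0058, 0.0085, -0.0972, 1],
    [-0.09, 2.97, 0.46, -0.0058, 0.0085, -0.0972, 1],
    [-0.39, 2.95, 0.48, -0.0058, 0.0085, -0.0972, 1],
    [-0.67, 2.89, 0.49, -0.0058, 0.0085, -0.0972, 1]
  ]
}}

```text
t: 9.15
ee_pos: [557.9, 338.0, 196.4]
tool_rot: [0.304, -3.095, -0.269]
ft_force: [0.4, 0.5, -2.3]
grip_width: 29.1
```

Call:
{"name": "arm_command", "arguments": {
  "rows": [
    [0, 0, 0, 0, 0, 0, 1],
    [0, 0, 0, 0, 0, 0, 1],
    [0, 0, 0, 0, 0, 0, 1],
    [0, 0, 0, 0, 0, 0, 1],
    [0, 0, 0, 0, 0, 0, 1]
  ]
}}

```text
t: 9.57
ee_pos: [559.0, 336.1, 198.5]
tool_rot: [0.294, -3.099, -0.271]
ft_force: [-0.3, -1.2, -2.6]
grip_width: 29.3
```

```bash
python3 -c "
from pl import *
p,R=tgt(-10,77,10,85); delta(p,R)
p,R=tgt(-10,77,10,20); delta(p,R)"
```

```text
t 9.57 p [559.  336.1 198.5] q [ 0.46  0.4  -0.07  1.06  0.17 -1.29] xang -169.15 z [-0.033  0.17  -0.985] F [-0.3 -1.2 -2.6] M [-0.14 -0.01 -0.03] w 29.3
shift cm (tool axes) [-0.037  0.143 -0.01 ] turn [-0.0003 -0.0004 -0.0018]
t 9.57 p [559.  336.1 198.5] q [ 0.46  0.4  -0.07  1.06  0.17 -1.29] xang -169.15 z [-0.033  0.17  -0.985] F [-0.3 -1.2 -2.6] M [-0.14 -0.01 -0.03] w 29.3
shift cm (tool axes) [-0.041 -0.984  6.392] turn [-0.0003 -0.0004 -0.0018]
```

Call:
{"name": "arm_command", "arguments": {
  "rows": [
    [0, -0.15, 1.0, 0, 0, 0, 1],
    [0, -0.3, 1.8, 0, 0, 0, 1],
    [0, -0.3, 1.8, 0, 0, 0, 1],
    [0, -0.2, 1.3, 0, 0, 0, 1],
    [-0.04, -0.05, 0.5, 0, 0, 0, 1]
  ]
}}

```text
t: 9.98
ee_pos: [558.0, 337.1, 131.3]
tool_rot: [0.295, -3.096, -0.269]
ft_force: [-0.9, 0.5, -2.4]
grip_width: 29.5
```

Call:
{"name": "arm_command", "arguments": {
  "rows": [
    [0, 0, 0, 0, 0, 0, 1],
    [0, 0, 0, 0, 0, 0, 1],
    [0, 0, 0, 0, 0, 0, 1],
    [0, 0, 0, 0, 0, 0, 1],
    [0, 0, 0, 0, 0, 0, 1]
  ]
}}

```text
t: 10.4
ee_pos: [560.1, 338.9, 135.3]
tool_rot: [0.297, -3.101, -0.273]
ft_force: [-0.5, 0.4, -2.3]
grip_width: 29.1
```

```bash
python3 -c "
from pl import *
p,R=tgt(-10,77,10,20); delta(p,R)
def cr(c,u,v): return cv2.resize(cv2.convertScaleAbs(c['frame'][v:v+90,u:u+120],alpha=1.4),(800,600),interpolation=cv2.INTER_CUBIC)
c=grab('scene','s5'); a=cr(c,270,185); c=grab('top','t5'); b=cr(c,145,150)
cv2.imwrite('pics/m5.png',np.hstack([cv2.resize(a,(400,300)),cv2.resize(b,(400,300))])); cv2.imwrite('pics/a5.png',a)"
```

```text
t 10.40 p [560.1 338.9 135.3] q [ 0.47  0.44 -0.15  0.93  0.17 -1.29] xang -169.06 z [-0.031  0.172 -0.985] F [-0.5  0.4 -2.3] M [-0.16 -0.03  0.  ] w 29.1
shift cm (tool axes) [ 0.131 -0.145  0.124] turn [0.0007 0.0022 0.0003]
```

View pics/m5.png

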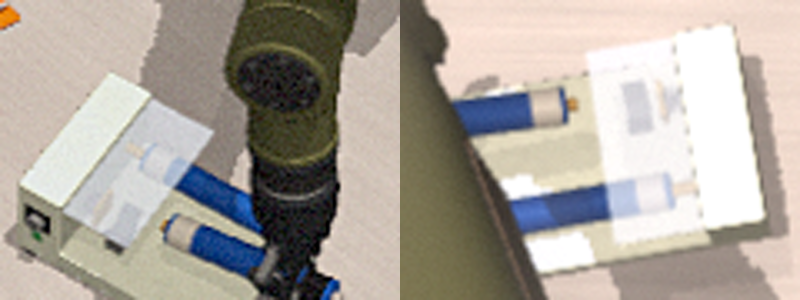

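Both views show the held roller in line with the bay, its brass pin just short of the guard (left (168,225), right (572,103)). I'll check the lateral offset and height numerically, relative to the fitted roller.

```bash
python3 - <<'E'
from pl import *
from meas import edge
o,R=st(); p=o['ee_pos']+2.5*R[:,2]; n=R[:,2]; a=np.radians(YAW); ex=np.array([np.cos(a),np.sin(a),0]); ey=np.array([-np.sin(a),np.cos(a),0])
def pl(c,uv):
    q,d=ray(c,uv); w=q+d*((p-q)@n)/(d@n); return np.round([(w-O)@ex,(w-O)@ey,w[2]],1)
T=load('t5');S=load('s5')
t=lambda X,Y:(145+(X-400+.5)*.3-.5,150+(Y+.5)*.3-.5)
s=lambda X,Y:(270+(X+.5)*.3-.5,185+(Y+.5)*.3-.5)
for c,f,L in((T,t,[((472,100),(555,90)),((480,134),(555,126))]),(S,s,[((190,219),(248,247)),((180,245),(238,275))])):
    r=[]
    for A,B in L:
        l,_=edge(c,f(*A),f(*B),95,w=1.8); r.append([pl(c,l[0]+k*l[1]) for k in(-8,8)]); print(r[-1])
    print('mid lateral', (np.array(r)[0,:,0]+np.array(r)[1,:,0])/2)
print('brass tip T',pl(T,t(577,103)),'S',pl(S,s(163,224)),'robot says tip',np.round([(p-141*R[:,1]-O)@ex,(p-141*R[:,1]-O)@ey,(p-141*R[:,1])[2]],1))
# tilt check scene: vertical plane through axis
q0=p
def vp(c,uv):
    q,d=ray(c,uv); w=q+d*((p-q)@ex)/(d@ex); return np.round([(w-O)@ey,w[2]],1)
print('S tip vplane',vp(S,s(163,224)),'face c',vp(S,s(172,228)))
E
```

```text
t 10.50 p [559.9 338.9 135. ] q [ 0.47  0.44 -0.15  0.93  0.17 -1.29] xang -169.05 z [-0.032  0.171 -0.985] F [-0.2  0.2 -1.5] M [-0.18 -0.07  0.04] w 29.0
 px [[166.2, 179.4], [191.0, 175.5]] W [[593.7, 291.3], [606.0, 222.3]] dir -79.91 len 70.1 res 0.13
[array([ 18.4,  50.3, 120. ]), array([ 19.7,   7.5, 112.4])]
 px [[168.7, 190.0], [191.2, 187.8]] W [[563.5, 282.7], [570.8, 220.0]] dir -83.29 len 63.1 res 0.30
[array([-12.9,  50.1, 119.9]), array([-14.3,   7.6, 112.4])]
mid lateral [2.75 2.7 ]
 px [[326.8, 250.1], [344.5, 257.6]] W [[555.9, 210.9], [537.2, 270.0]] dir 107.53 len 62.1 res 0.11
[array([-17.2,   7.2, 112.3]), array([-17.2,  59.6, 121.6])]
 px [[323.1, 259.5], [341.1, 267.1]] W [[591.2, 226.2], [572.2, 285.1]] dir 107.96 len 61.9 res 0.10
[array([ 20.8,  13.1, 113.4]), array([ 20.2,  64.6, 122.5])]
mid lateral [1.8 1.5]
brass tip T [  3.4 -20.7 107.4] S [  1.5 -19.2 107.7] robot says tip [  1.1 -17.7 107.9]
S tip vplane [-19.4 107. ] face c [ -9.5 108.5]
```

Camera lateral offset is about +2 mm, so I correct by that. The height agrees. Now I descend to the slide line.

```bash
sed -i 's/ls=132\.,hd=2.5,dx=0/ls=133.5,hd=2.5,dx=-0.8/' pl.py; python3 -c "
from pl import *
p,R=tgt(-10,77,10,0); delta(p,R)"
```

```text
t 10.50 p [559.9 338.9 135. ] q [ 0.47  0.44 -0.15  0.93  0.17 -1.29] xang -169.05 z [-0.032  0.171 -0.985] F [-0.2  0.2 -1.5] M [-0.18 -0.07  0.04] w 29.0
shift cm (tool axes) [ 0.186 -0.336  2.057] turn [0.0006 0.0016 0.0002]
```

Call:
{"name": "arm_command", "arguments": {
  "rows": [
    [0.18, -0.1, 0.6, 0, 0, 0, 1],
    [0, -0.1, 0.7, 0, 0, 0, 1],
    [0, -0.13, 0.55, 0, 0, 0, 1],
    [0, 0, 0.2, 0, 0, 0, 1],
    [0, 0, 0, 0, 0, 0, 1]
  ]
}}

```text
t: 10.92
ee_pos: [556.9, 338.2, 112.1]
tool_rot: [0.297, -3.097, -0.27]
ft_force: [0.8, -0.3, -2.4]
grip_width: 29.7
```

Call:
{"name": "arm_command", "arguments": {
  "rows": [
    [0, 0, 0, 0, 0, 0, 1],
    [0, 0, 0, 0, 0, 0, 1],
    [0, 0, 0, 0, 0, 0, 1],
    [0, 0, 0, 0, 0, 0, 1],
    [0, 0, 0, 0, 0, 0, 1]
  ]
}}

```text
t: 11.33
ee_pos: [557.9, 338.7, 113.8]
tool_rot: [0.297, -3.1, -0.272]
ft_force: [0.3, 0.3, -1.7]
grip_width: 29.7
```

```bash
python3 -c "
from pl import *
p,R=tgt(-10,77,10,0); delta(p,R); p,R=tgt(-72,77,10,0); delta(p,R)"
```

```text
t 11.33 p [557.9 338.7 113.8] q [ 0.47  0.46 -0.18  0.89  0.17 -1.29] xang -169.05 z [-0.032  0.171 -0.985] F [ 0.3  0.3 -1.7] M [-0.12 -0.05 -0.02] w 29.7
shift cm (tool axes) [-0.017  0.011 -0.031] turn [0.0004 0.0009 0.0001]
t 11.33 p [557.9 338.7 113.8] q [ 0.47  0.46 -0.18  0.89  0.17 -1.29] xang -169.05 z [-0.032  0.171 -0.985] F [ 0.3  0.3 -1.7] M [-0.12 -0.05 -0.02] w 29.7
shift cm (tool axes) [-0.016 -6.284 -0.033] turn [0.0004 0.0009 0.0001]
```

Call:
{"name": "arm_command", "arguments": {
  "rows": [
    [0, -0.6, -0.03, 0, 0, 0, 1],
    [0, -0.7, 0, 0, 0, 0, 1],
    [0, -0.7, 0, 0, 0, 0, 1],
    [0, -0.7, 0, 0, 0, 0, 1],
    [0, -0.4, 0, 0, 0, 0, 1]
  ]
}}

```text
t: 11.75
ee_pos: [563.6, 307.1, 108.1]
tool_rot: [0.295, -3.099, -0.271]
ft_force: [0.5, 0.0, -2.9]
grip_width: 29.1
```

Call:
{"name": "arm_command", "arguments": {
  "rows": [
    [0, -0.5, 0, 0, 0, 0, 1],
    [0, -0.5, 0, 0, 0, 0, 1],
    [0, -0.5, 0, 0, 0, 0, 1],
    [0, -0.4, 0, 0, 0, 0, 1],
    [0, 0, 0, 0, 0, 0, 1]
  ]
}}

```text
t: 12.17
ee_pos: [567.1, 289.3, 104.9]
tool_rot: [0.296, -3.099, -0.271]
ft_force: [-0.3, -0.0, -2.4]
grip_width: 29.3
```

```bash
python3 -c "
from pl import *
p,R=tgt(-72,77,10,0); delta(p,R);"
```

```text
t 12.17 p [567.1 289.3 104.9] q [ 0.39  0.45 -0.22  0.87  0.17 -1.37] xang -169.10 z [-0.033  0.17  -0.985] F [-0.3 -0.  -2.4] M [-0.11 -0.03 -0.  ] w 29.3
shift cm (tool axes) [-0.045 -1.182 -0.038] turn [-0.0001  0.0003 -0.0008]
```

Call:
{"name": "arm_command", "arguments": {
  "rows": [
    [0, -0.4, 0, 0, 0, 0, 1],
    [0, -0.4, 0, 0, 0, 0, 1],
    [0, -0.38, -0.03, 0, 0, 0, 1],
    [0, 0, 0, 0, 0, 0, 1],
    [0, 0, 0, 0, 0, 0, 1]
  ]
}}

```text
t: 12.58
ee_pos: [569.4, 278.6, 103.3]
tool_rot: [0.296, -3.099, -0.272]
ft_force: [-0.2, -0.3, -2.5]
grip_width: 29.7
```

```bash
python3 -c "
from pl import *
p,R=tgt(-74,76.5,6.5,0); plan(p,R,5);delta(p,R);"
```

```text
t 12.58 p [569.4 278.6 103.3] q [ 0.37  0.45 -0.22  0.87  0.17 -1.39] xang -169.07 z [-0.033  0.171 -0.985] F [-0.2 -0.3 -2.5] M [-0.14 -0.02 -0.02] w 29.7
[-0.01, -0.06, 0.17, 0.0123, 0.0001, -0.0001]
[-0.01, -0.06, 0.18, 0.0123, 0.0001, -0.0001]
[-0.01, -0.06, 0.18, 0.0123, 0.0001, -0.0001]
[-0.01, -0.05, 0.18, 0.0123, 0.0001, -0.0001]
[-0.01, -0.05, 0.18, 0.0123, 0.0001, -0.0001]
t 12.58 p [569.4 278.6 103.3] q [ 0.37  0.45 -0.22  0.87  0.17 -1.39] xang -169.07 z [-0.033  0.171 -0.985] F [-0.2 -0.3 -2.5] M [-0.14 -0.02 -0.02] w 29.7
shift cm (tool axes) [-0.031 -0.3    0.874] turn [ 0.0615  0.0005 -0.0004]
```

Call:
{"name": "arm_command", "arguments": {
  "rows": [
    [-0.01, -0.06, 0.17, 0.0123, 0, 0, 1],
    [-0.01, -0.06, 0.18, 0.0123, 0, 0, 1],
    [0, -0.06, 0.18, 0.0123, 0, 0, 1],
    [0, -0.05, 0.18, 0.0123, 0, 0, 1],
    [0, -0.05, 0.18, 0.0123, 0, 0, 1]
  ]
}}

```text
t: 13.0
ee_pos: [569.6, 277.6, 93.9]
tool_rot: [0.299, -3.112, -0.175]
ft_force: [-0.1, -0.2, -2.4]
grip_width: 29.4
```

Call:
{"name": "arm_command", "arguments": {
  "rows": [
    [0, 0, 0, 0, 0, 0, 1],
    [0, -0.2, 0, 0, 0, 0, 1],
    [0, -0.2, 0, 0, 0, 0, 1],
    [0, -0.2, 0, 0, 0, 0, 1],
    [0, 0, 0, 0, 0, 0, 1]
  ]
}}

```text
t: 13.42
ee_pos: [570.8, 272.6, 93.9]
tool_rot: [0.299, -3.112, -0.182]
ft_force: [-2.8, 4.7, -0.9]
grip_width: 29.5
```

```bash
python3 -c "
from pl import *
p,R=tgt(-80,76.5,6.5,0); delta(p,R);"
```

```text
t 13.42 p [570.8 272.6  93.9] q [ 0.39  0.46 -0.22  0.87  0.11 -1.37] xang -169.04 z [-0.022  0.114 -0.993] F [-2.8  4.7 -0.9] M [ 1.13  0.34 -0.11] w 29.5
shift cm (tool axes) [-0.007 -0.129  0.018] turn [0.0032 0.0006 0.0003]
```

Contact with the spring is at about 5 N, which matches the model (face ≈ -78.7). Now I press to about 12.5 mm.

Call:
{"name": "arm_command", "arguments": {
  "rows": [
    [0, -0.25, 0, 0, 0, 0, 1],
    [0, -0.25, 0, 0, 0, 0, 1],
    [0, -0.25, 0, 0, 0, 0, 1],
    [0, -0.25, 0, 0, 0, 0, 1],
    [0, -0.1, 0, 0, 0, 0, 1]
  ]
}}

```text
t: 13.83
ee_pos: [572.5, 263.7, 93.1]
tool_rot: [0.3, -3.111, -0.188]
ft_force: [-4.6, 11.2, -0.7]
grip_width: 29.5
```

```bash
python3 -c "
from pl import *
grab('top','t6');grab('scene','s6')
p,R=tgt(-90,75.5,0,0); delta(p,R);plan(p,R,8)"
```

```text
t 13.93 p [572.5 263.9  93.2] q [ 0.37  0.46 -0.23  0.87  0.12 -1.39] xang -168.98 z [-0.022  0.118 -0.993] F [-4.2 11.9 -0.7] M [ 2.25  0.78 -0.25] w 29.4
shift cm (tool axes) [-0.003 -0.305  1.492] turn [0.1207 0.0007 0.0012]
t 13.93 p [572.5 263.9  93.2] q [ 0.37  0.46 -0.23  0.87  0.12 -1.39] xang -168.98 z [-0.022  0.118 -0.993] F [-4.2 11.9 -0.7] M [ 2.25  0.78 -0.25] w 29.4
[-0.0, -0.04, 0.19, 0.0151, 0.0001, 0.0001]
[-0.0, -0.04, 0.19, 0.0151, 0.0001, 0.0001]
[-0.0, -0.03, 0.19, 0.0151, 0.0001, 0.0001]
[-0.0, -0.03, 0.19, 0.0151, 0.0001, 0.0001]
[-0.0, -0.03, 0.19, 0.0151, 0.0001, 0.0001]
[-0.0, -0.02, 0.19, 0.0151, 0.0001, 0.0001]
[-0.0, -0.02, 0.19, 0.0151, 0.0001, 0.0001]
[-0.0, -0.02, 0.19, 0.0151, 0.0001, 0.0001]
```

Call:
{"name": "arm_command", "arguments": {
  "rows": [
    [0, -0.04, 0.19, 0.0151, 0, 0, 1],
    [0, -0.04, 0.19, 0.0151, 0, 0, 1],
    [0, -0.03, 0.19, 0.0151, 0, 0, 1],
    [0, -0.03, 0.19, 0.0151, 0, 0, 1],
    [0, -0.03, 0.19, 0.0151, 0, 0, 1]
  ]
}}

```text
t: 14.35
ee_pos: [572.6, 263.6, 83.3]
tool_rot: [0.302, -3.123, -0.071]
ft_force: [-3.5, 12.9, -2.1]
grip_width: 29.2
```

```bash
python3 -c "
from pl import *
p,R=tgt(-90,75.5,0,0); delta(p,R)
def cr(c,u,v): return cv2.resize(cv2.convertScaleAbs(c['frame'][v:v+75,u:u+100],alpha=1.4),(400,300),interpolation=cv2.INTER_CUBIC)
a=cr(grab('scene','s7'),280,205); b=cr(grab('top','t7'),150,150)
cv2.imwrite('pics/m7.png',np.hstack([a,b]))"
```

```text
t 14.35 p [572.6 263.6  83.3] q [ 0.41  0.47 -0.22  0.87  0.04 -1.35] xang -168.96 z [-0.008  0.045 -0.999] F [-3.5 12.9 -2.1] M [ 2.6   0.78 -0.18] w 29.2
shift cm (tool axes) [ 0.003 -0.117  0.528] turn [0.0453 0.0008 0.0016]
```

View pics/m7.png

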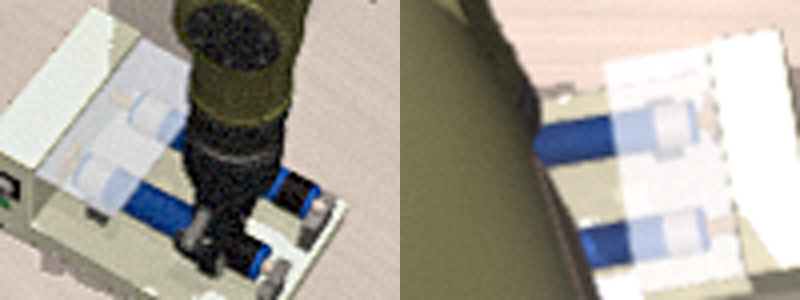

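The spring end is under the guard on the plate. The plain end is just inside the end wall, with its pin over the notch (left (275,265)). I continue tipping down.

Call:
{"name": "arm_command", "arguments": {
  "rows": [
    [0, -0.03, 0.18, 0.0151, 0, 0, 1],
    [0, -0.03, 0.18, 0.0151, 0, 0, 1],
    [0, -0.03, 0.17, 0.0151, 0, 0, 1],
    [0, 0, 0, 0, 0, 0, 1],
    [0, 0, 0, 0, 0, 0, 1]
  ]
}}

```text
t: 14.87
ee_pos: [572.6, 263.4, 78.0]
tool_rot: [-0.303, 3.126, 0.002]
ft_force: [-4.3, 13.8, -0.7]
grip_width: 29.3
```

```bash
python3 -c "
from pl import *
p,R=tgt(-90,75,0,0); delta(p,R)"
```

```text
t 14.87 p [572.6 263.4  78. ] q [ 0.43  0.49 -0.21  0.87  0.   -1.33] xang -168.93 z [ 0.     0.002 -1.   ] F [-4.3 13.8 -0.7] M [ 2.84  0.95 -0.24] w 29.3
shift cm (tool axes) [-0.    -0.081  0.045] turn [0.0014 0.0007 0.002 ]
```

Call:
{"name": "arm_command", "arguments": {
  "rows": [
    [0, 0.1, 0.05, 0, 0, 0, 1],
    [0, 0.15, 0, 0, 0, 0, 1],
    [0, 0.15, 0, 0, 0, 0, 1],
    [0, 0.1, 0, 0, 0, 0, 1],
    [0, 0, 0, 0, 0, 0, 1]
  ]
}}

```text
t: 15.28
ee_pos: [572.1, 266.9, 77.7]
tool_rot: [-0.301, 3.126, -0.002]
ft_force: [-4.6, 9.0, 1.5]
grip_width: 29.4
```

```bash
python3 -c "
from pl import *
p,R=tgt(-85,75,0,0); delta(p,R)"
```

```text
t 15.28 p [572.1 266.9  77.7] q [ 0.44  0.49 -0.21  0.87 -0.   -1.33] xang -169.00 z [ 0.001 -0.001 -1.   ] F [-4.6  9.   1.5] M [ 1.97  0.73 -0.29] w 29.4
shift cm (tool axes) [0.021 0.07  0.021] turn [-0.0013  0.0012  0.0008]
```

Call:
{"name": "arm_command", "arguments": {
  "rows": [
    [0, 0, 0, 0, 0, 0, 0.25],
    [0, 0, 0, 0, 0, 0, 0.1],
    [0, 0, 0, 0, 0, 0, -0.1],
    [0, 0, 0, 0, 0, 0, -0.1],
    [0, 0, 0, 0, 0, 0, -0.1]
  ],
  "squeeze": 30
}}

```text
t: 15.7
ee_pos: [572.7, 263.6, 76.9]
tool_rot: [-0.299, 3.126, -0.012]
ft_force: [0.3, 0.1, 0.7]
grip_width: 47.0
```

Call:
{"name": "arm_command", "arguments": {
  "rows": [
    [0, 0, 0, 0, 0, 0, -0.1],
    [0, 0, -0.6, 0, 0, 0, -0.1],
    [0, 0, -1.5, 0, 0, 0, -0.1],
    [0, 0, -2.5, 0, 0, 0, -0.1],
    [0, 0, -3.0, 0, 0, 0, -0.1]
  ]
}}

```text
t: 16.12
ee_pos: [570.8, 263.9, 152.1]
tool_rot: [0.299, -3.125, 0.014]
ft_force: [0.1, -0.1, -0.7]
grip_width: 46.9
```

Call:
{"name": "arm_command", "arguments": {
  "rows": [
    [0, 0, -3.5, 0, 0, 0, -0.1],
    [0, 0.5, -3.5, 0, 0, 0, -0.1],
    [0, 3, -2, 0, 0, 0, -0.1],
    [0, 3.5, 0, 0, 0, 0, -0.1],
    [0, 3.5, 0, 0, 0, 0, -0.1]
  ]
}}

```text
t: 16.53
ee_pos: [553.2, 369.5, 245.3]
tool_rot: [-0.296, 3.122, -0.008]
ft_force: [0.6, -0.3, -0.7]
grip_width: 47.1
```

Call:
{"name": "arm_command", "arguments": {
  "rows": [
    [0, 3.5, 0, 0, 0, 0, -0.1],
    [0, 3.5, 0, 0, 0, 0, -0.1],
    [0, 3.5, 0, 0, 0, 0, -0.1],
    [0, 2, 0, 0, 0, 0, -0.1],
    [0, 0, 0, 0, 0, 0, -0.1]
  ]
}}

```text
t: 16.95
ee_pos: [526.6, 495.3, 240.6]
tool_rot: [-0.307, 3.126, -0.009]
ft_force: [-1.1, -0.4, -0.4]
grip_width: 47.2
```

```bash
python3 -c "
from pl import *
st()
def cr(c,u,v): return cv2.resize(cv2.convertScaleAbs(c['frame'][v:v+75,u:u+100],alpha=1.4),(400,300),interpolation=cv2.INTER_CUBIC)
a=cr(grab('scene','s8'),280,205); b=cr(grab('top','t8'),150,150)
cv2.imwrite('pics/m8.png',np.hstack([a,b]))"
```

```text
t 16.95 p [526.6 495.3 240.6] q [ 0.76  0.56  0.3   1.31 -0.01 -1.01] xang -168.80 z [ 0.001 -0.006 -1.   ] F [-1.1 -0.4 -0.4] M [-0.06  0.11  0.07] w 47.2
```

View pics/m8.png

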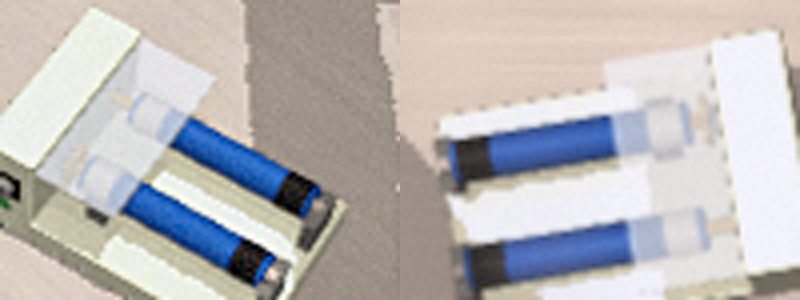

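It appears seated parallel to the fitted roller. I'll check level, lateral and axial position numerically.

```bash
python3 - <<'E'
from pl import *
from meas import edge
a=np.radians(YAW); ex=np.array([np.cos(a),np.sin(a),0]); ey=np.array([-np.sin(a),np.cos(a),0])
T=load('t8');S=load('s8')
t=lambda X,Y:(150+(X-400+.5)/4-.5,150+(Y+.5)/4-.5)
s=lambda X,Y:(280+(X+.5)/4-.5,205+(Y+.5)/4-.5)
for nm,c,f,L in(('T good',T,t,[((500,133),(605,117)),((500,177),(605,160))]),('T fit',T,t,[((515,240),(622,224)),((515,283),(622,267))]),
  ('S good',S,s,[((205,126),(285,170)),((185,148),(270,194))]),('S fit',S,s,[((150,187),(238,236)),((130,212),(220,263))])):
    m=[]
    for A,B in L:
        l,W=edge(c,f(*A),f(*B),75,w=1.8); m.append(l)
    mid=[]
    for k in(-10,10):
        q=[l[0]+k*l[1] for l in m]; W=np.mean([onz(c,x,75) for x in q],0); mid.append(np.round([(W-O)@ex,(W-O)@ey],1))
    # blue/black crossing along the mid line
    l0=(m[0][0]+m[1][0])/2; d=m[0][1]+m[1][1]; d/=np.linalg.norm(d)
    if (proj(c,O+ey*50)-proj(c,O))[0]@d<0: d=-d
    k=np.arange(0,40,.1); B=np.array([cv2.getRectSubPix(c['frame'],(1,1),tuple(map(float,l0+x*d)))[0,0,0] for x in k],float)
    i=np.argmax(B<85); W=onz(c,l0+k[i]*d,85); print('==',nm,'axis pts (x,y)',mid,'blue/black y %.1f'%((W-O)@ey))
E
```

```text
px [[174.6, 182.7], [200.8, 178.3]] W [[589.0, 271.7], [603.0, 197.7]] dir -79.32 len 75.3 res 0.13
 px [[174.7, 194.0], [200.8, 189.2]] W [[556.0, 269.7], [571.1, 196.2]] dir -78.35 len 75.1 res 0.21
== T good axis pts (x,y) [array([ 0.5, 42.7]), array([  0.7, -13.9])] blue/black y 57.3
 px [[178.3, 209.4], [205.0, 204.7]] W [[511.8, 256.9], [526.7, 182.5]] dir -78.66 len 75.9 res 0.12
 px [[178.4, 220.7], [205.1, 216.1]] W [[479.8, 255.0], [493.9, 180.7]] dir -79.32 len 75.6 res 0.14
== T fit axis pts (x,y) [array([-77.6,  45.4]), array([-77.5, -10.6])] blue/black y 57.5
 px [[331.0, 235.8], [351.2, 246.6]] W [[491.3, 175.8], [476.7, 251.3]] dir 100.91 len 76.8 res 0.07
 px [[325.2, 242.9], [346.4, 254.4]] W [[526.9, 181.0], [511.6, 259.9]] dir 101.01 len 80.4 res 0.02
== S good axis pts (x,y) [array([-79.3, -21.8]), array([-79.3,  45.1])] blue/black y 56.8
 px [[317.3, 251.0], [339.4, 263.2]] W [[569.6, 184.1], [553.8, 265.4]] dir 101.00 len 82.8 res 0.07
 px [[311.5, 258.6], [334.0, 271.4]] W [[604.9, 190.6], [589.4, 273.3]] dir 100.56 len 84.2 res 0.04
== S fit axis pts (x,y) [array([ -0.9, -21.8]), array([-0.7, 43.5])] blue/black y 56.9
```

```bash
python3 -c "
from h import *
print(env.sign_off())"
```

```text
the job is handed in; nothing more can be done
None
```

The good blue roller is fitted in the machine's empty bay, and I handed the job in at about 17 s of the 51 s allowed.

I drew it out along the rails, re-gripped it near the plain end and carried it tilted under the clear guard. There I pressed the spring back to about 14 N, tipped the steel pin down into the notch, eased it onto the end wall and let go.

**Final checks, from both cameras after the gripper had withdrawn:**
- The good roller lies parallel to the fitted one, 78.1–78.6 mm away (nominal 78).
- Its band edge is at the same axial position as the fitted roller's, to within 0.2 mm.
- Neither end shows as raised.
- The force readings are near zero and the gripper is well clear.

No check failed. Before insertion the cameras and the robot's own position disagreed by 1–2 mm, which I corrected for. I did not touch the worn roller, the bottle or the tip box, though I took no final picture of them.

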